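# Hand the counter set over in mirror order

### The job

The next clerk is left-handed and wants the counter set in mirror order: move the four things from the light wooden board to the empty dark one, one to a bay, in reverse order along the row, so that the thing at the far left of the light board ends in the far right bay of the dark one, the second from the left in the second from the right, and so on. Set each one down in the middle of its bay, the same way up as it is now, and let go.

Things in the scene. Friction and masses are not known exactly. Their poses are not given: they have to be found in the camera images.
- spool: Loose upright thread spool with beige thread, 30 mm in diameter, 55 mm tall, 30 g. Origin: centre of its underside, z up. Grasp round the middle. Stands on a bay of the old board at the start, its underside 13 mm above the counter, its x axis across the board (within about 15 degrees).
- stamp: Loose wooden hand stamp: foot 27 (x) x 56 (y) x 20 mm high, above it a neck 20 mm thick and a round knob 26 mm in diameter from 36 to 74 mm height, 60 g. Origin: centre of its underside, z up. Grasp by the knob. Stands on a bay of the old board at the start, its underside 13 mm above the counter, its x axis across the board (within about 15 degrees).
- small_box: Loose small closed yellow card box, 40 (x) x 62 (y) x 28 mm high, lying flat. Origin: centre of its underside, z up. Grasp across the 40 mm (its x). Stands on a bay of the old board at the start, its underside 13 mm above the counter, its x axis across the board (within about 15 degrees).
- measure: Loose round yellow tailor's tape measure lying flat, a disc 52 mm in diameter and 15 mm thick, with a small pull tab at -y that makes it 58 mm long over all in y. Origin: centre of the underside of the 52 x 58 mm outline; the disc's centre lies 3 mm from it toward +y. Grasp by the rim along x. Stands on a bay of the old board at the start, its underside 13 mm above the counter, its x axis across the board (within about 15 degrees).
- old_board: Fixed low board of light wood on which the four things stand in a row at the start: 92 (x) x 354 (y) x 8 mm, with an end cheek 12 mm thick and 24 mm high at each end, and four bays, each a cork pad. Origin: centre of its underside on the counter; y runs along the row to the robot's left, x away from the robot (yaw within 0.1 rad). Bay centres at y = +123, +41, -41, -123 mm, x = 0. It lies either nearer to the robot than the new board or beyond it.
- new_board: The empty board, of dark wood, fixed: same shape and size as the old board, with four cork pads (74 x 72 mm, 82 mm apart) as bays at y = +123, +41, -41, -123 mm, x = 0 of its frame; the pads' tops are 13 mm above its origin, which is the centre of its underside on the counter; y runs along the row to the robot's left, x away from the robot (yaw within 0.1 rad). End cheeks 24 mm high.
- place_spool: The fixed cork pad of the old board, 74 (x) x 72 (y) x 5 mm, on which the spool stands at the start (within 4 mm of its centre). Origin: centre of its underside, 8 mm above the counter. It tells the spool's bay in the old row also after the spool has gone.
- place_stamp: The fixed cork pad of the old board, 74 (x) x 72 (y) x 5 mm, on which the stamp stands at the start (within 4 mm of its centre). Origin: centre of its underside, 8 mm above the counter. It tells the stamp's bay in the old row also after the stamp has gone.
- place_small_box: The fixed cork pad of the old board, 74 (x) x 72 (y) x 5 mm, on which the small box stands at the start (within 4 mm of its centre). Origin: centre of its underside, 8 mm above the counter. It tells the small box's bay in the old row also after the small box has gone.
- place_measure: The fixed cork pad of the old board, 74 (x) x 72 (y) x 5 mm, on which the tape measure stands at the start (within 4 mm of its centre). Origin: centre of its underside, 8 mm above the counter. It tells the tape measure's bay in the old row also after the tape measure has gone.
Mind the look-alikes: they are no part of the job. Several things have the shape of the stamp; the one meant has the colours described above.

How it is judged (in metres and radians):
At the end, for the whole second after the job is handed in: Each thing rests on the dark board in the mirrored bay (1st from the left to 4th, 2nd to 3rd, 3rd to 2nd, 4th to 1st), its origin within 14 mm of the bay's centre along and across the board and 8 to 18 mm over the board's underside, upright within 0.12 rad, at rest, released (((y of place_spool in the frame of old_board between 0.093 and 0.153 m and y of spool in the frame of new_board between -0.137 and -0.109 m) or (y of place_spool in the frame of old_board between 0.011 and 0.071 m and y of spool in the frame of new_board between -0.055 and -0.027 m) or (y of place_spool in the frame of old_board between -0.071 and -0.011 m and y of spool in the frame of new_board between 0.027 and 0.055 m) or (y of place_spool in the frame of old_board between -0.153 and -0.093 m and y of spool in the frame of new_board between 0.109 and 0.137 m)) and x of spool in the frame of new_board between -0.014 and 0.014 m and z of spool in the frame of new_board between 0.008 and 0.018 m and angle between each of spool, stamp, small_box, measure's own z axis and vertical below 0.12 rad and linear speed of each of spool, stamp, small_box, measure below 0.02 m/s and angular speed of each of spool, stamp, small_box, measure below 0.2 rad/s and ((y of place_stamp in the frame of old_board between 0.093 and 0.153 m and y of stamp in the frame of new_board between -0.137 and -0.109 m) or (y of place_stamp in the frame of old_board between 0.011 and 0.071 m and y of stamp in the frame of new_board between -0.055 and -0.027 m) or (y of place_stamp in the frame of old_board between -0.071 and -0.011 m and y of stamp in the frame of new_board between 0.027 and 0.055 m) or (y of place_stamp in the frame of old_board between -0.153 and -0.093 m and y of stamp in the frame of new_board between 0.109 and 0.137 m)) and x of stamp in the frame of new_board between -0.014 and 0.014 m and z of stamp in the frame of new_board between 0.008 and 0.018 m and ((y of place_small_box in the frame of old_board between 0.093 and 0.153 m and y of small_box in the frame of new_board between -0.137 and -0.109 m) or (y of place_small_box in the frame of old_board between 0.011 and 0.071 m and y of small_box in the frame of new_board between -0.055 and -0.027 m) or (y of place_small_box in the frame of old_board between -0.071 and -0.011 m and y of small_box in the frame of new_board between 0.027 and 0.055 m) or (y of place_small_box in the frame of old_board between -0.153 and -0.093 m and y of small_box in the frame of new_board between 0.109 and 0.137 m)) and x of small_box in the frame of new_board between -0.014 and 0.014 m and z of small_box in the frame of new_board between 0.008 and 0.018 m and ((y of place_measure in the frame of old_board between 0.093 and 0.153 m and y of measure in the frame of new_board between -0.137 and -0.109 m) or (y of place_measure in the frame of old_board between 0.011 and 0.071 m and y of measure in the frame of new_board between -0.055 and -0.027 m) or (y of place_measure in the frame of old_board between -0.071 and -0.011 m and y of measure in the frame of new_board between 0.027 and 0.055 m) or (y of place_measure in the frame of old_board between -0.153 and -0.093 m and y of measure in the frame of new_board between 0.109 and 0.137 m)) and x of measure in the frame of new_board between -0.014 and 0.014 m and z of measure in the frame of new_board between 0.008 and 0.018 m); the robot touches nothing.
It also fails if it takes over 93 s, if anything falls off the work surface, if the arm or the gripper's body presses on something with over 40 N, if the wrist force passes 120 N, or if a joint passes its speed limit or range.

### The arm

A 6-joint arm with a two-finger parallel gripper is mounted at the origin on a cart in front of the work surface, level with it; the furniture and walls round the work are solid. World frame = base frame: x ahead of the robot, y to its left, z up, the work surface at z = 0. Lengths are in m, angles in degrees, forces in N, time in s.
With the tool pointing down it reaches from about 0.4 to 0.825 m from the base axis. Payload 7 kg.
Tool frame: the origin (TCP) lies on the centre line of the jaws, within the pads' length; the fingertips stand 8 mm ahead of it and the grasp point (between the pads) lies 11 mm behind it; z points along the fingers, y is the line along which they close (so a half turn about z gives the same grasp; the last joint's range is limited). The gripper opens to 88 mm and grips with 3 to 60 N. Pads are 19 mm wide; open, the fingers measure 130 mm over their backs; the gripper's body (78 mm by 193 mm) begins 47 mm behind the grasp point.
Start: joints at [87.955, 20.546, 0.682, 0, -70.136, -16.507], TCP at [0.215, 0.64, 0.235] pointing down, gripper open.
Joint ranges: [-176.03, 176.03], [-82.01, 121.73], [-58.28, 71.71], [-173.87, 95.51], [-174.79, -0.11], [-173.66, 173.66]. Speed limits (degrees/s): [136.94, 136.94, 172.46, 180, 180, 180].

### API

Orientations are given as [roll, pitch, yaw] about the fixed x, y, z axes, in that order (R = Rz(yaw) Ry(pitch) Rx(roll)).
In Python, from plant import telemetry, viewer, close_job, models gives the robot as it stands.
- The arm moves only by the shell command python3 -m handwheel 'ROWS' [FORCE]. ROWS is JSON, a list of rows, each an object with "grip": the closure, from -1 (fully open) to 1 (shut); "travel": the shift along the tool's x, y, z as a fraction of full scale, a list of three; "spin": the turn about the tool's z as a fraction of full scale. A call has 1 to 8 rows; each row shifts and turns the commanded pose from where the row before left it, along the tool's axes as they then stand; what a row does not reach is not made up. Full scale, the value 1, is 0.025 m for a shift and 5 degrees for a turn. A row lasts 1/8 s, in which the tool goes at most 62.5 mm and 10.7 degrees, less where a joint would pass 70% of its speed; a pose out of reach is approached as far as the arm can. A call with a number of a shift or a turn outside -1 to 1 is refused whole. A call with a gripper value outside its range is refused whole. The fingers move at their own pace and stop on an object; FORCE is the grip in N (left out, the last holds). Time passes only in rows, so rows that do not move let the fingers close. It gives the time, the measured TCP pose, the force, the opening and the grip force at its end, in the units of the state.
- telemetry.get_state(): the state, without advancing time (a new reading comes with each control period).
- viewer.capture(name): name is "scene" or "top" or "wrist"; returns the picture (400x640x3 uint8, red, green, blue); there is no depth.
- viewer.calibration(name): a dict with "fx", "fy", "cx", "cy" (pixels), "T" (4x4, takes a point from camera to world coordinates); the wrist camera has in their place "T_tool_cam" (4x4, takes a point from camera to tool coordinates, whose origin is the TCP and whose axes are the flange's). Camera axes: x right, y down, z forward; pixel columns grow to the right and rows downward; lengths in m; the calibration is good to about 2 mm. A picture is of the moment at which its call begins: read the wrist's pose just before it. calibration takes no time and is no camera call.
- close_job(): hands the job in; it is judged then, once.
Trained networks look in the newest picture that a camera, given by its name, has taken for a name from the list of things; names that differ only in an ending like _2 or _b are one class to them, and where a whole thing is asked for, a point or a joint stands for the part that bears it (a point fixed in the world has none). Each returns a list of dicts, best first, with "p" (0 to 1); they miss things now and then, are a little off and sometimes report something else, mostly with a low value. They report only what shows in the picture. A call takes as long as a camera call. They do not tell look-alikes from the thing itself.
- models.find_in(camera, thing): "position" ([column, row] in pixels, amid what is visible of it).
The state is a dict: "time_s": time; "joints": joint angles; "qd": joint speeds; "joint_torque": joint torques, N m; "tcp_pos": TCP position; "eef_rot": TCP orientation; "contact_force": force on the tool from outside, world axes, zero at the start; "moment": the same for the moment, N m; "gripper_width": finger opening in m; "gripper_force": force on a finger pad.
Only numpy, scipy, OpenCV 4.12 (cv2) and the standard library are available. Lean on these libraries where they do the work, as an engineer would, in place of code of your own. Each camera call takes 0.05 s, during which the arm holds its last target. There are 200 camera calls.

## Working session

There is one attempt and no reset: what is moved stays moved. The work goes in short steps, Python scripts to look and compute and a shell command to move; the robot and the scene stay as the last step left them, time stands still between calls to the robot, and variables do not carry over. Pictures are saved under pics/ and viewed, at most 14 in all, crops included, and the job is handed in when it is done.

```bash
mkdir -p pics; ls
cat > h.py <<'E'
import numpy as np, cv2
from plant import telemetry, viewer, close_job, models
from scipy.spatial.transform import Rotation as R
def cap(n,f):
    im=viewer.capture(n); cv2.imwrite('pics/'+f,im[:,:,::-1]); return im
def ray(c,px,st=None):
    K=viewer.calibration(c)
    if 'T' in K: T=np.array(K['T'])
    else:
        st=st or telemetry.get_state(); W=np.eye(4); W[:3,:3]=R.from_euler('xyz',st['eef_rot'],degrees=True).as_matrix(); W[:3,3]=st['tcp_pos']; T=W@np.array(K['T_tool_cam'])
    d=np.array([(px[0]-K['cx'])/K['fx'],(px[1]-K['cy'])/K['fy'],1]); return T[:3,3],T[:3,:3]@d
def onz(c,px,z,st=None):
    o,d=ray(c,px,st); return o+d*(z-o[2])/d[2]
def tri(r):
    A=0;b=0;
    for o,d in r:
        d=d/np.linalg.norm(d);P=np.eye(3)-np.outer(d,d);A=A+P;b=b+P@o
    x=np.linalg.solve(A,b); return x,max(np.linalg.norm((np.eye(3)-np.outer(d,d)/(d@d))@(x-o)) for o,d in r)
E
python3 - <<'E'
from h import *
print(telemetry.get_state())
for c in('scene','top'):
    cap(c,c+'0.png'); K=viewer.calibration(c); print(c,K['fx'],np.round(K['T'],3).tolist())
    for t in ['spool','stamp','small_box','measure','old_board','new_board','place_spool']:
        for d in models.find_in(c,t)[:6]: print(t,np.round(d['position'],1),round(d['p'],2),onz(c,d['position'],.03).round(3))
print(viewer.calibration('wrist'))
E
```

```text
pics
{'time_s': 0.0, 'joints': array([ 8.79528186e+01,  2.05903026e+01,  6.35660870e-01, -2.04363519e-02,
       -7.01345328e+01, -1.65070871e+01]), 'qd': array([-0.01690852,  0.06632839, -0.12956465, -0.00359151, -0.00081089,
       -0.0517421 ]), 'joint_torque': array([-3.04603818e-04, -5.82714272e+01,  2.93052453e+01,  6.99722573e+00,
        6.85457155e-03, -1.72159080e-04]), 'tcp_pos': array([0.21465667, 0.63948033, 0.23364879]), 'eef_rot': array([ 1.79909042e+02, -6.92013382e-03, -1.85612225e+01]), 'contact_force': array([-0.13891266,  0.42005706, -0.24324819]), 'moment': array([-0.02055827, -0.01341143,  0.03965536]), 'gripper_force': 0.0, 'gripper_width': 0.08768764226928522}
scene 431.2536260180086 [[0.612, -0.47, 0.636, -0.03], [-0.79, -0.375, 0.485, -0.407], [0.011, -0.799, -0.601, 0.556], [0.0, 0.0, 0.0, 1.0]]
spool [311.8 228.1] 0.6 [ 0.46  -0.032  0.03 ]
stamp [185.2 194.4] 0.71 [0.382 0.239 0.03 ]
stamp [239.4 183.9] 0.62 [0.479 0.179 0.03 ]
stamp [391.7 271. ] 0.59 [ 0.456 -0.205  0.03 ]
small_box [280.5 215.9] 0.98 [0.451 0.038 0.03 ]
measure [350.4 258. ] 0.68 [ 0.4
[... 517 characters left out ...]
 230. ] 0.68 [ 0.455 -0.123  0.03 ]
measure [298.  233.6] 0.55 [0.452 0.046 0.03 ]
old_board [352.8 233.8] 0.75 [ 0.448 -0.078  0.03 ]
new_board [345.3 164.4] 0.92 [ 0.609 -0.067  0.03 ]
place_spool [341.1 239. ] 0.67 [ 0.437 -0.051  0.03 ]
{'fx': 346.51974315774817, 'fy': 346.51974315774817, 'cx': 324.7029766131748, 'cy': 194.61513175873858, 'T_tool_cam': array([[-4.90394314e-04, -9.54762294e-01, -2.97369671e-01,
         8.01947834e-02],
       [ 9.99999626e-01, -2.56480453e-04, -8.25626446e-04,
         7.25567875e-04],
       [ 7.12007491e-04, -2.97369965e-01,  9.54762063e-01,
        -1.49392247e-01],
       [ 0.00000000e+00,  0.00000000e+00,  0.00000000e+00,
         1.00000000e+00]])}
```

View pics/top0.png

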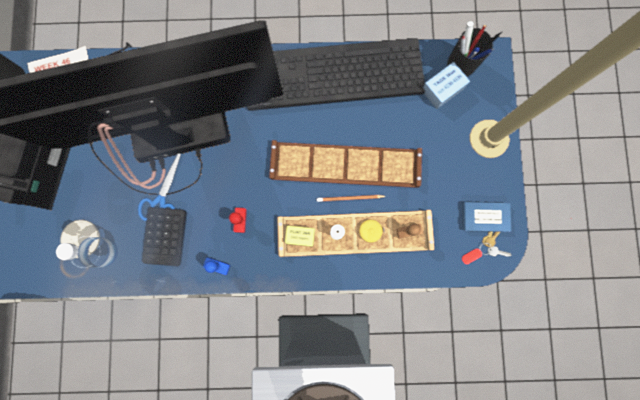

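View pics/scene0.png

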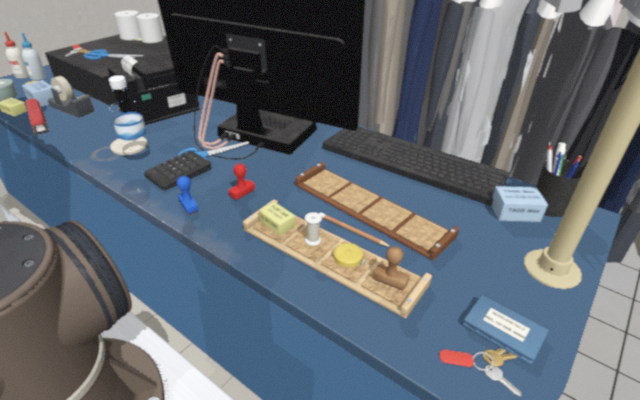

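The top view shows the light board at x≈0.45. From the left it holds the yellow box (299,234), spool (337,232), measure (371,231) and wooden stamp (408,231). The dark board is empty at (345,164).

Stamp candidates:
- Red at (240,222)
- Blue at (217,267)
- Wooden at (408,231), on the board. This is the one I choose.

The only other yellow item near the measure is the box at (299,234). I'll turn the tool to yaw −90 and look from the wrist camera.

```bash
python3 - <<'E'
from h import *
print('monitor corner',tri([ray('scene',(360,135)),ray('top',(282,92))]),'lamp',onz('top',(490,137),0))
E
python3 -m handwheel '[{"grip":-1,"travel":[0,0,0],"spin":1},{"grip":-1,"travel":[0,0,0],"spin":1},{"grip":-1,"travel":[0,0,0],"spin":1},{"grip":-1,"travel":[0,0,0],"spin":1},{"grip":-1,"travel":[0,0,0],"spin":1},{"grip":-1,"travel":[0,0,0],"spin":1},{"grip":-1,"travel":[0,0,0],"spin":1},{"grip":-1,"travel":[0,0,0],"spin":1}]'
python3 -m handwheel '[{"grip":-1,"travel":[0,0,0],"spin":1},{"grip":-1,"travel":[0,0,0],"spin":1},{"grip":-1,"travel":[0,0,0],"spin":1},{"grip":-1,"travel":[0,0,0],"spin":1},{"grip":-1,"travel":[0,0,0],"spin":1},{"grip":-1,"travel":[0,0,0],"spin":1},{"grip":-1,"travel":[0,0,0],"spin":0.28}]'
```

```text
monitor corner (array([0.77901645, 0.07238798, 0.05769558]), np.float64(0.0032108855907950705)) lamp [ 0.67291421 -0.41888677  0.        ]
time_s: 1.8
tcp_pos: [0.2148, 0.6399, 0.2346]
eef_rot: [-180.0, 0.0, -58.7]
contact_force: [-0.1, 0.5, 0.4]
gripper_width: 0.0876
gripper_force: 0.0
time_s: 2.68
tcp_pos: [0.2148, 0.6399, 0.2346]
eef_rot: [180.0, -0.0, -90.0]
contact_force: [0.2, 0.4, -0.4]
gripper_width: 0.0873
gripper_force: 0.0
```

```bash
python3 -m handwheel '[{"grip":-1,"travel":[1,-0.38,0],"spin":0},{"grip":-1,"travel":[1,-0.38,0],"spin":0},{"grip":-1,"travel":[1,-0.38,0],"spin":0},{"grip":-1,"travel":[1,-0.38,0],"spin":0},{"grip":-1,"travel":[1,-0.38,0],"spin":0},{"grip":-1,"travel":[1,-0.38,0],"spin":0},{"grip":-1,"travel":[1,-0.38,0],"spin":0},{"grip":-1,"travel":[1,-0.38,0],"spin":0}]'
python3 -m handwheel '[{"grip":-1,"travel":[1,-0.38,0],"spin":0},{"grip":-1,"travel":[1,-0.38,0],"spin":0},{"grip":-1,"travel":[1,-0.38,0],"spin":0},{"grip":-1,"travel":[1,-0.38,0],"spin":0},{"grip":-1,"travel":[1,-0.38,0],"spin":0},{"grip":-1,"travel":[1,-0.38,0],"spin":0},{"grip":-1,"travel":[1,-0.38,0],"spin":0},{"grip":-1,"travel":[1,-0.38,0],"spin":0}]'
python3 -m handwheel '[{"grip":-1,"travel":[1,-0.38,0],"spin":0},{"grip":-1,"travel":[1,-0.38,0],"spin":0},{"grip":-1,"travel":[1,-0.38,0],"spin":0},{"grip":-1,"travel":[1,-0.38,0],"spin":0},{"grip":-1,"travel":[1,-0.38,0],"spin":0},{"grip":-1,"travel":[1,-0.38,0],"spin":0},{"grip":-1,"travel":[1,-0.38,0],"spin":0},{"grip":-1,"travel":[0,0,0],"spin":0}]'
cat > look.py <<'E'
from h import *
import sys
st=telemetry.get_state(); print(st['tcp_pos'].round(4),st['eef_rot'].round(2))
cap('wrist',sys.argv[1])
for t in ['spool','stamp','small_box','measure','old_board','new_board','place_spool']:
    for d in models.find_in('wrist',t)[:6]: print(t,np.round(d['position'],1),round(d['p'],2),onz('wrist',d['position'],.013,st).round(3))
E
python3 look.py w1.png
python3 -m handwheel '[{"grip":-1,"travel":[1,-0.3,0],"spin":0},{"grip":-1,"travel":[1,-0.3,0],"spin":0},{"grip":-1,"travel":[1,-0.3,0],"spin":0},{"grip":-1,"travel":[1,-0.3,0],"spin":0},{"grip":-1,"travel":[1,-0.3,0],"spin":0},{"grip":-1,"travel":[1,-0.3,0],"spin":0},{"grip":-1,"travel":[0,0,0],"spin":0},{"grip":-1,"travel":[0,0,0],"spin":0}]'
python3 look.py w2.png
```

```text
time_s: 3.68
tcp_pos: [0.2915, 0.4385, 0.2346]
eef_rot: [-180.0, 0.0, -89.9]
contact_force: [0.9, -0.3, 0.7]
gripper_width: 0.0873
gripper_force: 0.0
time_s: 4.68
tcp_pos: [0.3675, 0.2383, 0.2346]
eef_rot: [-180.0, 0.0, -90.0]
contact_force: [0.0, -0.6, 0.8]
gripper_width: 0.0875
gripper_force: 0.0
time_s: 5.68
tcp_pos: [0.4338, 0.0631, 0.2344]
eef_rot: [180.0, -0.0, -90.1]
contact_force: [-0.0, 1.1, 0.5]
gripper_width: 0.0879
gripper_force: 0.0
[0.4338 0.0631 0.2344] [ 1.7999e+02 -1.0000e-02 -9.0100e+01]
spool [302.4  58. ] 0.75 [ 0.455 -0.045  0.013]
stamp [366.7 322.6] 0.84 [0.38  0.268 0.013]
stamp [274.7 262.7] 0.65 [0.493 0.183 0.013]
small_box [315.4 149.2] 0.85 [0.443 0.046 0.013]
measure [305.9   2.6] 0.52 [ 0.451 -0.095  0.013]
old_board [310.  103.2] 0.61 [ 0.448 -0.002  0.013]
old_board [320.2  62. ] 0.26 [ 0.437 -0.042  0.013]
new_board [148.3  99.5] 0.61 [ 0.615 -0.006  0.013]
place_spool [302.3  58.1] 0.6 [ 0.455 -0.045  0.013]
time_s: 7.08
tcp_pos: [0.4788, -0.0846, 0.2344]
eef_rot: [180.0, 0.0, -90.0]
contact_force: [-0.5, 0.4, -0.7]
gripper_width: 0.0877
gripper_force: 0.0
[ 0.4788 -0.0846  0.2344] [179.98   0.   -89.95]
spool [347.2 211.1] 0.79 [ 0.452 -0.03   0.013]
stamp [351.7  38.7] 0.81 [ 0.452 -0.211  0.013]
small_box [356.7 266.6] 0.68 [0.44  0.04  0.013]
measure [348.5 135.8] 0.65 [ 0.453 -0.116  0.013]
measure [349.  212.5] 0.31 [ 0.45  -0.029  0.013]
old_board [315.  127.8] 0.91 [ 0.488 -0.124  0.013]
new_board [203.9 118.3] 0.97 [ 0.605 -0.134  0.013]
new_board [339.4  43.6] 0.67 [ 0.464 -0.206  0.013]
place_spool [353.8 189.7] 0.69 [ 0.446 -0.056  0.013]
```

View pics/w2.png

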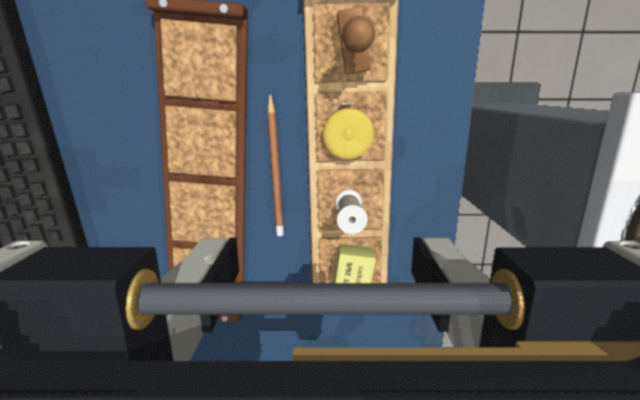

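Run:
```python
import cv2
a=cv2.imread('pics/w2.png')[0:300,130:430]; cv2.imwrite('pics/w2c.png',cv2.resize(a,None,fx=2,fy=2,interpolation=cv2.INTER_CUBIC))
a=cv2.imread('pics/top0.png')[130:265,260:440]; cv2.imwrite('pics/t0c.png',cv2.resize(a,None,fx=4,fy=4,interpolation=cv2.INTER_CUBIC))
```

```text
(no output)
```

View pics/w2c.png

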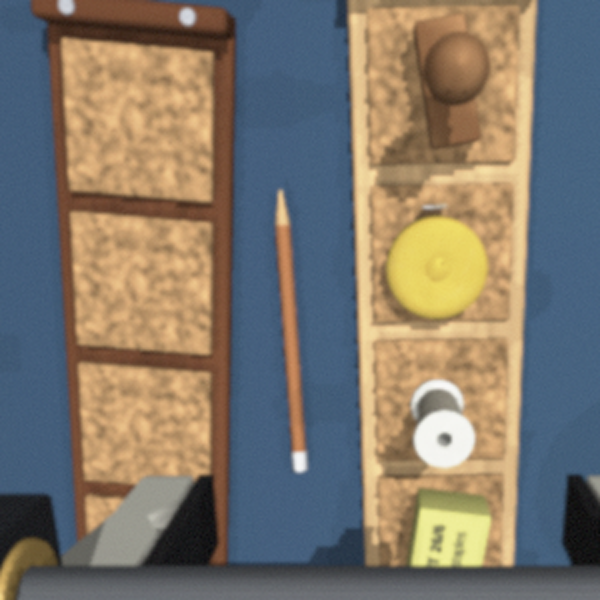

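View pics/t0c.png

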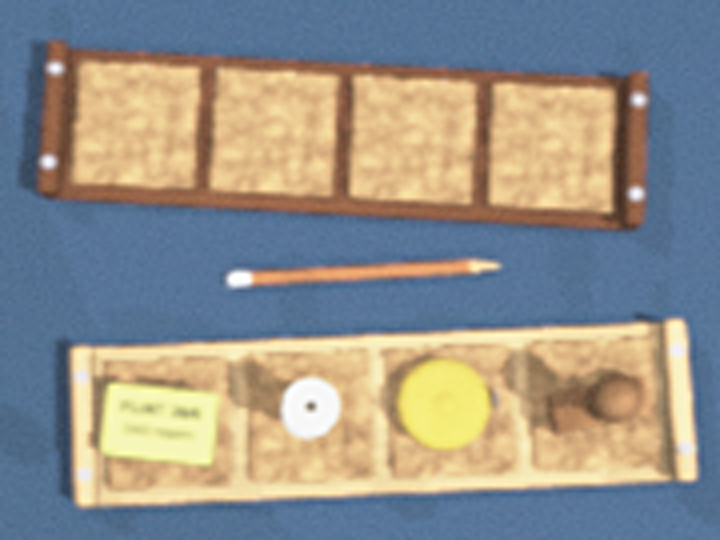

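The crop confirms the wooden stamp on the light board at w2 (358,34), with the measure at (348,133), spool top at (352,219) and box at (355,265). The dark board is at left, with the pad column around x = 200. Next I'll segment and triangulate.

```bash
cat > m.py <<'E'
from h import *
S1=dict(tcp_pos=[.4338,.0631,.2344],eef_rot=[179.99,-.01,-90.1]);S2=dict(tcp_pos=[.4788,-.0846,.2344],eef_rot=[179.98,0,-89.95])
def blobs(f,lo,hi,amin,box):
    im=cv2.imread('pics/'+f); h=cv2.cvtColor(im,cv2.COLOR_BGR2HSV); m=cv2.inRange(h,lo,hi); z=np.zeros_like(m); x0,y0,x1,y1=box; z[y0:y1,x0:x1]=m[y0:y1,x0:x1]
    z=cv2.morphologyEx(cv2.morphologyEx(z,cv2.MORPH_CLOSE,np.ones((3,3))),cv2.MORPH_OPEN,np.ones((3,3)))
    out=[]
    for c in cv2.findContours(z,0,2)[0]:
        if cv2.contourArea(c)>amin:
            M=cv2.moments(c); r=cv2.minAreaRect(c); out.append(((M['m10']/M['m00'],M['m01']/M['m00']),r,cv2.contourArea(c)))
    return sorted(out,key=lambda o:o[0])
E
python3 - <<'E'
from m import *
im=cv2.cvtColor(cv2.imread('pics/top0.png'),cv2.COLOR_BGR2HSV)
for p in[(295,160),(310,160),(290,144),(300,230),(372,230),(300,250)]: print(p,im[p[1],p[0]])
im=cv2.cvtColor(cv2.imread('pics/w2.png'),cv2.COLOR_BGR2HSV)
for p in[(200,60),(200,130),(204,105),(345,140),(355,262)]: print(p,im[p[1],p[0]])
cork=((10,60,130),(24,190,255)); yel=((25,100,120),(36,255,255))
P={}
for c,f,b in(('top','top0.png',(265,138,430,192)),('wrist','w2.png',(155,5,245,245))):
    for o in blobs(f,*cork,150,b):
        r=onz(c,o[1][0],.013,S2); print(f,np.round(o[0],1),o[2],np.round(o[1][0],1),np.round(o[1][1],1),round(o[1][2],1),r.round(4))
for f,c,st,b in(('top0.png','top',S1,(270,200,440,260)),('w1.png','wrist',S1,(200,0,420,230)),('w2.png','wrist',S2,(300,0,400,238))):
    for o in blobs(f,*yel,100,b): print(f,np.round(o[0],1),o[2],np.round(o[1][0],1),np.round(o[1][1],1),round(o[1][2],1),onz(c,o[1][0],.03,st).round(4))
print('knob',tri([ray('wrist',(358.5,33.5),S2),ray('top',(414.2,229.2))]))
print('meas',tri([ray('wrist',(348.5,133.5),S2),ray('top',(371,231.2))]))
print('spool',tri([ray('wrist',(352.5,219.5),S2),ray('top',(337.8,231.5))]))
E
```

```text
(295, 160) [ 21  92 242]
(310, 160) [ 10 126 127]
(290, 144) [  9 126 144]
(300, 230) [ 30  76 241]
(372, 230) [ 28 130 244]
(300, 250) [ 19  97 235]
(200, 60) [ 17 109 230]
(200, 130) [ 17 108 227]
(204, 105) [ 11 139 114]
(345, 140) [ 25 148 228]
(355, 262) [ 30  91 239]
top0.png [345.  164.4] 4748.5 [341.8 164.1] [142.5  36.3] 3.1 [ 0.6136 -0.0594  0.013 ]
w2.png [198.8  59.4] 5547.0 [198.   59.5] [81. 76.] 90.0 [ 0.6047 -0.1915  0.013 ]
w2.png [200.7 140.7] 4571.5 [200. 141.] [72.2 70.2] 1.8 [ 0.6114 -0.1102  0.013 ]
w2.png [201.3 210.8] 3620.5 [201.5 211.5] [61. 67.] 90.0 [ 0.6183 -0.0299  0.013 ]
top0.png [370.7 230.6] 352.5 [370.5 230.5] [21. 21.] 90.0 [ 0.454  -0.1184  0.03  ]
w2.png [349.4 132.1] 1501.0 [349.5 132. ] [44. 43.] 90.0 [ 0.453  -0.1218  0.03  ]
knob (array([ 0.4510801 , -0.20632595,  0.08124845]), np.float64(9.433488196676898e-05))
meas (array([ 0.45316167, -0.11986562,  0.02459694]), np.float64(0.0004864786775780601))
spool (array([ 0.4512374 , -0.04276279,  0.07047152]), np.float64(0.00012072596837386881))
```

View pics/w1.png

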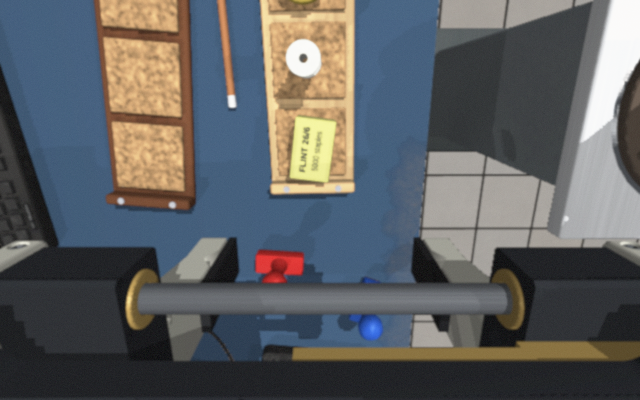

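w1 shows the box top at (313,149), the spool top at (303,58) and the dark board's left bays at (148,157) and (143,76). The red and blue stamps are clear of the board.

Run:
```python
from m import *
cork=((10,60,130),(24,190,255)); yel=((26,60,150),(36,255,255))
L=[]
for o in blobs('w1.png',*cork,150,(95,0,198,200)):
    r=onz('wrist',o[1][0],.013,S1); print('w1',np.round(o[0],1),o[2],np.round(o[1][1],1),r.round(4))
o=blobs('top0.png',*cork,150,(265,138,430,192))[0]; print('top centroid',onz('top',o[0],.013).round(4))
b=[]
for f,c,st,bx in(('top0.png','top',S1,(280,220,320,250)),('w1.png','wrist',S1,(280,100,350,190))):
    for o in blobs(f,*yel,100,bx):
        pc=cv2.boxPoints(o[1]); w=np.array([onz(c,p,.041,st)[:2] for p in pc]); e=w[1:]-w[:-1]
        print(f,np.round(o[1][0],1),o[2],onz(c,o[1][0],.041,st).round(4),np.linalg.norm(e,axis=1).round(3),np.degrees(np.arctan2(e[:,1],e[:,0])).round(1)); b.append(ray(c,o[1][0],st))
print('box',tri(b[:2]))
print('screwL',[tri([ray('wrist',a,S1),ray('top',t)]) for a,t in(((120,201),(273.8,147)),((172,204),(272,170.3)))])
print('screwR',[tri([ray('wrist',a,S2),ray('top',t)]) for a,t in(((163,2.5),(419.5,155)),((223.5,8.5),(419.5,178.3)))])
# spool in w1/w2 ; stamp foot corners base
print('spool12',tri([ray('wrist',(303,58),S1),ray('wrist',(352.5,219.5),S2)]))
for z,p in((.013,(346,73.5)),(.013,(370,69)),(.033,(337.5,11)),(.033,(360,8.5))): print('foot',onz('wrist',p,.033,S2).round(4))
print('tab',onz('wrist',(346,104),.02,S2),'disc',onz('wrist',(348.5,133.5),.028,S2))
```

```text
w1 [140.1  13.9] 2145.0 [31. 79.] [ 0.6125 -0.084   0.013 ]
w1 [147.8  77.1] 6203.5 [162.2  84.9] [ 0.6144 -0.0219  0.013 ]
w1 [148.3 155.2] 4431.0 [70. 73.] [0.6251 0.0533 0.013 ]
top centroid [ 0.6126 -0.0667  0.013 ]
top0.png [299.4 235.5] 475.0 [0.4466 0.0428 0.041 ] [0.042 0.064 0.042] [ -6.7 -97.3 172.8]
w1.png [311.9 148.8] 2426.5 [0.4458 0.041  0.041 ] [0.064 0.039 0.064] [-98.4 173.3  83.6]
box (array([0.4468596 , 0.04354449, 0.02662729]), np.float64(0.0005664105838187238))
screwL [(array([0.65574556, 0.09961276, 0.02671997]), np.float64(0.0005138645125983585)), (array([0.60115813, 0.10463468, 0.02332941]), np.float64(0.0001756355165712895))]
screwR [(array([ 0.62655762, -0.2396751 ,  0.02790164]), np.float64(0.00037888727529965846)), (array([ 0.56843166, -0.23268675,  0.04154821]), np.float64(0.00107480538370031))]
spool12 (array([ 0.45110452, -0.04145177,  0.0672425 ]), np.float64(0.00027200430624665516))
foot [ 0.4577 -0.1777  0.033 ]
foot [ 0.435  -0.1817  0.033 ]
foot [ 0.4665 -0.2314  0.033 ]
foot [ 0.4461 -0.2334  0.033 ]
tab [ 0.45644125 -0.14882996  0.02      ] disc [ 0.45382454 -0.12007717  0.028     ]
```

Results, each within about 3 mm of the stated heights:

| Thing | Position (m) | Measured height (m) |
|---|---|---|
| Measure disc | (0.4535, −0.120) | top 0.025 |
| Spool | (0.451, −0.042) | top 0.067–0.070 |
| Stamp knob | (0.451, −0.206) | visible centre 0.081, near its 0.087 top |
| Box | (0.446, 0.042), yaw −7° | near top, 0.027 |

The new board is centred at (0.614, −0.068) with yaw −4.9°. I'll start with the measure.

```bash
python3 -m handwheel '[{"grip":-1,"travel":[0.71,0.5,1],"spin":0},{"grip":-1,"travel":[0.71,0.51,1],"spin":0},{"grip":-1,"travel":[0,0,1],"spin":0},{"grip":-1,"travel":[0,0,1],"spin":0},{"grip":-1,"travel":[0,0,1],"spin":0},{"grip":-1,"travel":[0,0,0],"spin":0}]' 20
python3 - <<'E'
from m import *
st=telemetry.get_state();cap('wrist','w3.png')
print(models.find_in('wrist','measure')[:2]); 
for o in blobs('w3.png',(24,90,100),(36,255,255),300,(150,0,500,400)): print(np.round(o[0],1),o[2],np.round(o[1][1],1),onz('wrist',o[0],.027,st).round(4))
E
```

```text
time_s: 8.22
tcp_pos: [0.4524, -0.1205, 0.1082]
eef_rot: [179.8, -0.0, -90.0]
contact_force: [0.2, -0.0, 0.0]
gripper_width: 0.0879
gripper_force: 0.0
[{'position': [322.1, 206.2], 'p': 0.59}]
[321.6 205.2] 3605.5 [68. 69.] [ 0.4536 -0.122   0.027 ]
```

View pics/w3.png

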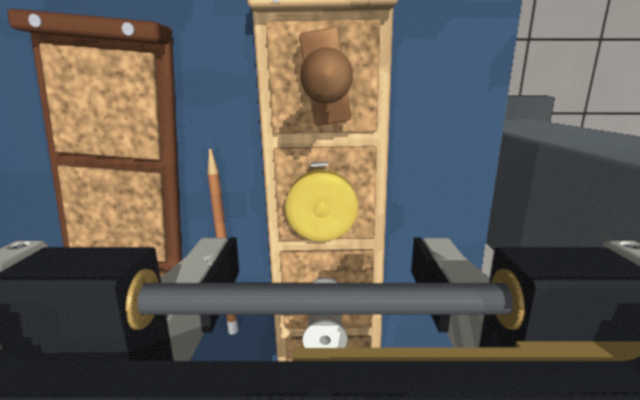

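w3 shows the measure at (321,206), centred between the fingers, so I descend and grip.

```bash
python3 -m handwheel '[{"grip":-1,"travel":[0.03,-0.03,1],"spin":0},{"grip":-1,"travel":[0,0,1],"spin":0},{"grip":-1,"travel":[0,0,0.8],"spin":0},{"grip":-1,"travel":[0,0,0.56],"spin":0},{"grip":-1,"travel":[0,0,0],"spin":0},{"grip":0.6,"travel":[0,0,0],"spin":0},{"grip":0.6,"travel":[0,0,0],"spin":0},{"grip":0.6,"travel":[0,0,0],"spin":0}]' 20
python3 -m handwheel '[{"grip":0.6,"travel":[0,0,0],"spin":0},{"grip":0.6,"travel":[0,0,0],"spin":0},{"grip":0.6,"travel":[0,0,0],"spin":0}]' 20
```

```text
time_s: 9.32
tcp_pos: [0.4548, -0.1211, 0.0261]
eef_rot: [-179.9, 0.0, -89.9]
contact_force: [-0.9, -0.3, -1.1]
gripper_width: 0.0631
gripper_force: 0.0
time_s: 9.7
tcp_pos: [0.4545, -0.1212, 0.0258]
eef_rot: [-180.0, -0.0, -89.9]
contact_force: [-0.9, -0.1, 4.4]
gripper_width: 0.0508
gripper_force: 20.0
```

```bash
python3 -m handwheel '[{"grip":0.6,"travel":[0,0,-0.4],"spin":0},{"grip":0.6,"travel":[0,0,-1],"spin":0},{"grip":0.6,"travel":[0,0,-1],"spin":0},{"grip":0.6,"travel":[0,0,-1],"spin":0},{"grip":0.6,"travel":[0,0,-0.6],"spin":0},{"grip":0.6,"travel":[0,0,0],"spin":0}]'
python3 -m handwheel '[{"grip":0.6,"travel":[-0.554,-0.933,0],"spin":0},{"grip":0.6,"travel":[-0.554,-0.933,0],"spin":0},{"grip":0.6,"travel":[-0.554,-0.933,0],"spin":0},{"grip":0.6,"travel":[-0.554,-0.933,0],"spin":0},{"grip":0.6,"travel":[-0.554,-0.933,0],"spin":0},{"grip":0.6,"travel":[-0.554,-0.933,0],"spin":0},{"grip":0.6,"travel":[-0.554,-0.933,0],"spin":0},{"grip":0.6,"travel":[0,0,0],"spin":0.96}]'
python3 -m handwheel '[{"grip":0.6,"travel":[0,0,1],"spin":0},{"grip":0.6,"travel":[0,0,0.5],"spin":0},{"grip":0.6,"travel":[0,0,0],"spin":0}]'
python3 - <<'E'
from m import *
st=telemetry.get_state();cap('wrist','w4.png');print(st['tcp_pos'],st['eef_rot'])
for o in blobs('w4.png',(10,60,130),(24,190,255),300,(150,0,500,300)): print(np.round(o[0],1),o[2],np.round(o[1][1],1),onz('wrist',o[1][0],.013,st).round(4))
E
```

```text
time_s: 10.45
tcp_pos: [0.4551, -0.1211, 0.127]
eef_rot: [-179.8, 0.0, -90.0]
contact_force: [0.1, 0.3, -0.3]
gripper_width: 0.0515
gripper_force: 20.0
time_s: 11.45
tcp_pos: [0.6184, -0.0232, 0.1239]
eef_rot: [179.9, -0.0, -94.8]
contact_force: [-0.1, 0.2, 0.1]
gripper_width: 0.0514
gripper_force: 20.0
time_s: 11.82
tcp_pos: [0.6166, -0.0244, 0.0865]
eef_rot: [179.8, -0.1, -94.8]
contact_force: [-0.5, 0.1, -0.9]
gripper_width: 0.0509
gripper_force: 20.0
[ 0.61659143 -0.02436057  0.08654603] [ 1.79830529e+02 -5.82237988e-02 -9.47535996e+01]
[325.3 125.4] 25906.0 [271.3 135.5] [ 0.6079 -0.0673  0.013 ]
[442.4 107.3] 1948.5 [217.1  10.8] [ 0.5365 -0.0861  0.013 ]
```

View pics/w4.png

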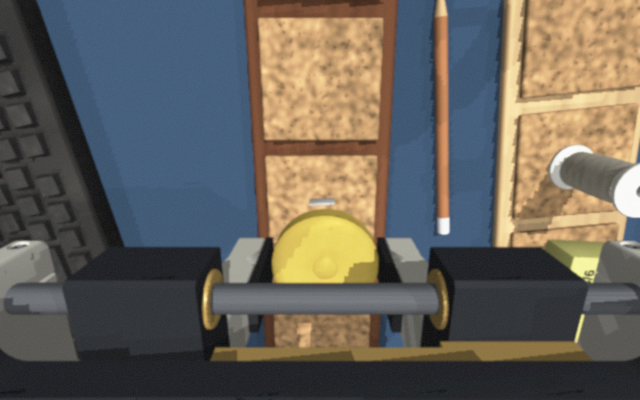

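w4 shows the measure held level at (325,260), the dark board's bay below it spanning columns 265–382. I'll lower it, check the pad position and release.

```bash
python3 - <<'E'
from m import *
st=dict(tcp_pos=[.6166,-.0244,.0865],eef_rot=[179.83,-.06,-94.75])
print(np.mean([onz('wrist',p,.013,st) for p in((262,18),(381,13),(266,143),(380,139))],0))
E
python3 -m handwheel '[{"grip":0.6,"travel":[0,0,1],"spin":0},{"grip":0.6,"travel":[0,0,0.8],"spin":0},{"grip":0.6,"travel":[0,0,0.4],"spin":0},{"grip":0.6,"travel":[0,0,0.12],"spin":0},{"grip":0.6,"travel":[0,0,0],"spin":0}]'
```

```text
[ 0.61022066 -0.10848415  0.013     ]
time_s: 12.5
tcp_pos: [0.6181, -0.024, 0.0307]
eef_rot: [-180.0, 0.0, -94.7]
contact_force: [-0.2, 0.4, -0.6]
gripper_width: 0.0517
gripper_force: 20.0
```

```bash
python3 -m handwheel '[{"grip":0.6,"travel":[0,0,0.12],"spin":0},{"grip":0.6,"travel":[0,0,0],"spin":0}]'
python3 -m handwheel '[{"grip":0.6,"travel":[0,0,0.06],"spin":0},{"grip":0.6,"travel":[0,0,0],"spin":0}]'
```

```text
time_s: 12.75
tcp_pos: [0.6177, -0.024, 0.0273]
eef_rot: [-180.0, 0.0, -94.7]
contact_force: [-0.0, 0.3, 0.1]
gripper_width: 0.0514
gripper_force: 20.0
time_s: 13.0
tcp_pos: [0.6178, -0.024, 0.0258]
eef_rot: [-180.0, 0.0, -94.7]
contact_force: [-0.8, 0.2, 1.9]
gripper_width: 0.0509
gripper_force: 20.0
```

```bash
python3 -m handwheel '[{"grip":-1,"travel":[0,0,0],"spin":0},{"grip":-1,"travel":[0,0,0],"spin":0},{"grip":-1,"travel":[0,0,0],"spin":0},{"grip":-1,"travel":[0,0,0],"spin":0},{"grip":-1,"travel":[0,0,-0.6],"spin":0},{"grip":-1,"travel":[0,0,-1],"spin":0},{"grip":-1,"travel":[0,0,-1],"spin":0},{"grip":-1,"travel":[0,0,-1],"spin":0}]'
python3 -m handwheel '[{"grip":-1,"travel":[0,0,-0.6],"spin":-0.96}]'
python3 -m handwheel '[{"grip":-1,"travel":[0.91,0.834,0],"spin":0},{"grip":-1,"travel":[0.91,0.834,0],"spin":0},{"grip":-1,"travel":[0.91,0.834,0],"spin":0},{"grip":-1,"travel":[0.91,0.834,0],"spin":0},{"grip":-1,"travel":[0.91,0.834,0],"spin":0},{"grip":-1,"travel":[0.91,0.834,0],"spin":0},{"grip":-1,"travel":[0.91,0.834,0],"spin":0},{"grip":-1,"travel":[0.91,0.834,0],"spin":0}]'
python3 -m handwheel '[{"grip":-1,"travel":[0,0,0],"spin":0},{"grip":-1,"travel":[0,0,0],"spin":0}]'
```

```text
time_s: 14.0
tcp_pos: [0.6178, -0.0241, 0.1176]
eef_rot: [-179.9, 0.0, -94.7]
contact_force: [0.5, -0.2, 0.5]
gripper_width: 0.0879
gripper_force: 0.0
time_s: 14.12
tcp_pos: [0.6183, -0.024, 0.1334]
eef_rot: [-179.8, 0.0, -89.9]
contact_force: [-0.3, -0.1, 0.1]
gripper_width: 0.0878
gripper_force: 0.0
time_s: 15.12
tcp_pos: [0.45, -0.2072, 0.1313]
eef_rot: [-179.9, -0.0, -89.9]
contact_force: [0.0, -0.9, -1.1]
gripper_width: 0.0877
gripper_force: 0.0
time_s: 15.38
tcp_pos: [0.4511, -0.2065, 0.1311]
eef_rot: [-179.9, -0.0, -90.0]
contact_force: [1.0, 0.3, 0.9]
gripper_width: 0.0878
gripper_force: 0.0
```

```bash
python3 -m handwheel '[{"grip":-1,"travel":[0,0,1],"spin":0},{"grip":-1,"travel":[0,0,1],"spin":0},{"grip":-1,"travel":[0,0,0.96],"spin":0},{"grip":-1,"travel":[0,0,0],"spin":0},{"grip":0.9,"travel":[0,0,0],"spin":0},{"grip":0.9,"travel":[0,0,0],"spin":0},{"grip":0.9,"travel":[0,0,0],"spin":0},{"grip":0.9,"travel":[0,0,0],"spin":0}]' 25
python3 -m handwheel '[{"grip":0.9,"travel":[0,0,0],"spin":0},{"grip":0.9,"travel":[0,0,0],"spin":0},{"grip":0.9,"travel":[0,0,0],"spin":0},{"grip":0.9,"travel":[0,0,0],"spin":0},{"grip":0.9,"travel":[0,0,0],"spin":0}]'
```

```text
time_s: 16.38
tcp_pos: [0.4512, -0.2062, 0.057]
eef_rot: [-179.9, -0.0, -90.0]
contact_force: [0.1, 0.4, 0.2]
gripper_width: 0.0532
gripper_force: 0.0
time_s: 17.0
tcp_pos: [0.451, -0.2062, 0.0566]
eef_rot: [-180.0, -0.0, -90.0]
contact_force: [0.6, -0.4, -0.1]
gripper_width: 0.0243
gripper_force: 25.0
```

```bash
python3 -m handwheel '[{"grip":0.9,"travel":[0,0,-0.4],"spin":0},{"grip":0.9,"travel":[0,0,-1],"spin":0},{"grip":0.9,"travel":[0,0,-1],"spin":0},{"grip":0.9,"travel":[0,0,-1],"spin":0},{"grip":0.9,"travel":[0,0,-0.6],"spin":0},{"grip":0.9,"travel":[-0.948,-0.631,0],"spin":0},{"grip":0.9,"travel":[-0.948,-0.631,0],"spin":0},{"grip":0.9,"travel":[-0.948,-0.631,0],"spin":0}]'
python3 -m handwheel '[{"grip":0.9,"travel":[-0.948,-0.631,0],"spin":0},{"grip":0.9,"travel":[-0.948,-0.631,0],"spin":0},{"grip":0.9,"travel":[-0.948,-0.631,0],"spin":0},{"grip":0.9,"travel":[-0.948,-0.631,0],"spin":0},{"grip":0.9,"travel":[-0.948,-0.631,0],"spin":0},{"grip":0.9,"travel":[-0.948,-0.631,0],"spin":0},{"grip":0.9,"travel":[-0.948,-0.631,0],"spin":0},{"grip":0.9,"travel":[-0.948,-0.631,0],"spin":0}]'
python3 -m handwheel '[{"grip":0.9,"travel":[0,0,0],"spin":0.96},{"grip":0.9,"travel":[0,0,0],"spin":0},{"grip":0.9,"travel":[0,0,0],"spin":0}]'
```

```text
time_s: 18.0
tcp_pos: [0.4983, -0.1344, 0.1567]
eef_rot: [180.0, 0.0, -90.0]
contact_force: [0.2, -0.7, -0.2]
gripper_width: 0.0242
gripper_force: 25.0
time_s: 19.0
tcp_pos: [0.6253, 0.0562, 0.1564]
eef_rot: [180.0, -0.0, -89.9]
contact_force: [-0.1, -0.5, -1.0]
gripper_width: 0.0244
gripper_force: 25.0
time_s: 19.38
tcp_pos: [0.6243, 0.0548, 0.1565]
eef_rot: [180.0, -0.0, -94.7]
contact_force: [-1.1, 0.9, -1.9]
gripper_width: 0.0247
gripper_force: 25.0
```

Position is right. I'll lower it 0.099 m slowly, then check contact.

```bash
python3 -m handwheel '[{"grip":0.9,"travel":[0,0,1],"spin":0},{"grip":0.9,"travel":[0,0,1],"spin":0},{"grip":0.9,"travel":[0,0,1],"spin":0},{"grip":0.9,"travel":[0,0,0.6],"spin":0},{"grip":0.9,"travel":[0,0,0.3],"spin":0},{"grip":0.9,"travel":[0,0,0.06],"spin":0},{"grip":0.9,"travel":[0,0,0],"spin":0}]'
python3 -m handwheel '[{"grip":0.9,"travel":[0,0,0.04],"spin":0},{"grip":0.9,"travel":[0,0,0],"spin":0}]'
python3 -c "
from h import *
cap('wrist','w5.png')"
```

```text
time_s: 20.25
tcp_pos: [0.6248, 0.0548, 0.0582]
eef_rot: [-179.9, 0.0, -94.7]
contact_force: [-0.0, -0.3, -1.0]
gripper_width: 0.0245
gripper_force: 25.0
time_s: 20.5
tcp_pos: [0.6244, 0.0547, 0.0569]
eef_rot: [-180.0, 0.0, -94.8]
contact_force: [-0.6, 0.2, 0.1]
gripper_width: 0.0246
gripper_force: 25.0
```

View pics/w5.png

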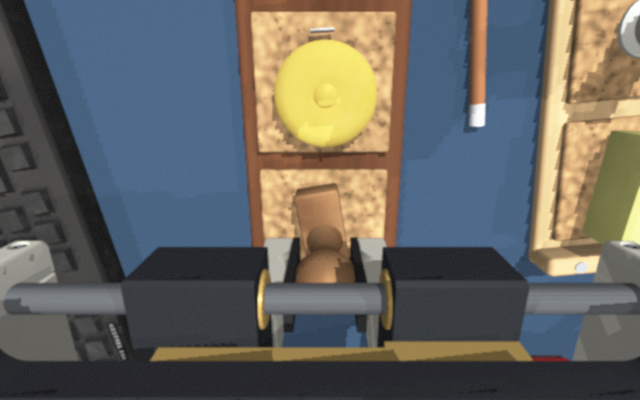

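w5 shows the measure centred in its bay at (325,93) and the stamp upright on the end bay at (325,240). I'll release, then go to the spool.

```bash
python3 -m handwheel '[{"grip":-1,"travel":[0,0,0.02],"spin":0},{"grip":-1,"travel":[0,0,0],"spin":0},{"grip":-1,"travel":[0,0,0],"spin":0},{"grip":-1,"travel":[0,0,0],"spin":0},{"grip":-1,"travel":[0,0,0],"spin":0},{"grip":-1,"travel":[0,0,-0.6],"spin":0},{"grip":-1,"travel":[0,0,-1],"spin":0},{"grip":-1,"travel":[0,0,-1],"spin":0}]'
python3 -m handwheel '[{"grip":-1,"travel":[0,0,-0.9],"spin":0},{"grip":-1,"travel":[0,0,0],"spin":-0.96}]'
python3 -m handwheel '[{"grip":-1,"travel":[0.553,0.991,0],"spin":0},{"grip":-1,"travel":[0.553,0.991,0],"spin":0},{"grip":-1,"travel":[0.553,0.991,0],"spin":0},{"grip":-1,"travel":[0.553,0.991,0],"spin":0},{"grip":-1,"travel":[0.553,0.991,0],"spin":0},{"grip":-1,"travel":[0.553,0.991,0],"spin":0},{"grip":-1,"travel":[0.553,0.991,0],"spin":0},{"grip":-1,"travel":[0,0,0],"spin":0}]'
```

```text
time_s: 21.55
tcp_pos: [0.6245, 0.0547, 0.1228]
eef_rot: [-180.0, 0.0, -94.7]
contact_force: [-0.0, 0.6, 0.5]
gripper_width: 0.0867
gripper_force: 0.0
time_s: 21.8
tcp_pos: [0.6258, 0.055, 0.1472]
eef_rot: [-179.7, 0.1, -89.8]
contact_force: [-0.5, 0.7, -0.3]
gripper_width: 0.0874
gripper_force: 0.0
time_s: 22.8
tcp_pos: [0.4497, -0.0429, 0.1448]
eef_rot: [-179.9, 0.0, -90.0]
contact_force: [1.1, 0.2, 0.5]
gripper_width: 0.0874
gripper_force: 0.0
```

```bash
python3 -m handwheel '[{"grip":-1,"travel":[0,-0.03,1],"spin":0},{"grip":-1,"travel":[0,0,1],"spin":0},{"grip":-1,"travel":[0,0,1],"spin":0},{"grip":-1,"travel":[0,0,1],"spin":0},{"grip":-1,"travel":[0,0,0.58],"spin":0},{"grip":-1,"travel":[0,0,0],"spin":0},{"grip":0.9,"travel":[0,0,0],"spin":0},{"grip":0.9,"travel":[0,0,0],"spin":0}]' 15
python3 -m handwheel '[{"grip":0.9,"travel":[0,0,0],"spin":0},{"grip":0.9,"travel":[0,0,0],"spin":0},{"grip":0.9,"travel":[0,0,0],"spin":0},{"grip":0.9,"travel":[0,0,0],"spin":0},{"grip":0.9,"travel":[0,0,0],"spin":0},{"grip":0.9,"travel":[0,0,0],"spin":0}]'
```

```text
time_s: 23.8
tcp_pos: [0.4524, -0.042, 0.0299]
eef_rot: [-179.9, 0.0, -89.9]
contact_force: [0.4, -0.2, 0.7]
gripper_width: 0.0726
gripper_force: 0.0
time_s: 24.55
tcp_pos: [0.4517, -0.0423, 0.0291]
eef_rot: [180.0, -0.0, -90.0]
contact_force: [0.3, 0.7, 0.2]
gripper_width: 0.0293
gripper_force: 15.0
```

```bash
python3 -m handwheel '[{"grip":0.9,"travel":[0,0,-0.4],"spin":0},{"grip":0.9,"travel":[0,0,-1],"spin":0},{"grip":0.9,"travel":[0,0,-1],"spin":0},{"grip":0.9,"travel":[0,0,-1],"spin":0},{"grip":0.9,"travel":[0,0,-0.6],"spin":0},{"grip":0.9,"travel":[0,0,0],"spin":0}]'
python3 -m handwheel '[{"grip":0.9,"travel":[0.381,-0.909,0],"spin":0},{"grip":0.9,"travel":[0.381,-0.909,0],"spin":0},{"grip":0.9,"travel":[0.381,-0.909,0],"spin":0},{"grip":0.9,"travel":[0.381,-0.909,0],"spin":0},{"grip":0.9,"travel":[0.381,-0.909,0],"spin":0},{"grip":0.9,"travel":[0.381,-0.909,0],"spin":0},{"grip":0.9,"travel":[0.381,-0.909,0],"spin":0},{"grip":0.9,"travel":[0,0,0],"spin":0.96}]'
python3 -m handwheel '[{"grip":0.9,"travel":[0,0,1],"spin":0},{"grip":0.9,"travel":[0,0,1],"spin":0},{"grip":0.9,"travel":[0,0,1],"spin":0},{"grip":0.9,"travel":[0,0,0.6],"spin":0},{"grip":0.9,"travel":[0,0,0.3],"spin":0},{"grip":0.9,"travel":[0,0,0],"spin":0}]'
```

```text
time_s: 25.3
tcp_pos: [0.4525, -0.0421, 0.1306]
eef_rot: [-179.8, 0.1, -89.9]
contact_force: [1.2, -0.1, 0.0]
gripper_width: 0.0295
gripper_force: 15.0
time_s: 26.3
tcp_pos: [0.6115, -0.1095, 0.1274]
eef_rot: [179.9, -0.0, -94.9]
contact_force: [-0.2, -0.3, 0.5]
gripper_width: 0.029
gripper_force: 15.0
time_s: 27.05
tcp_pos: [0.6107, -0.1089, 0.0313]
eef_rot: [180.0, -0.0, -94.7]
contact_force: [0.4, -0.4, 0.3]
gripper_width: 0.0294
gripper_force: 15.0
```

```bash
python3 -m handwheel '[{"grip":0.9,"travel":[0,0,0.06],"spin":0},{"grip":0.9,"travel":[0,0,0],"spin":0}]'
python3 -m handwheel '[{"grip":0.9,"travel":[0,0,0.03],"spin":0},{"grip":0.9,"travel":[0,0,0],"spin":0}]'
python3 -c "
from h import *
cap('wrist','w6.png')"
```

```text
time_s: 27.3
tcp_pos: [0.6112, -0.1088, 0.0307]
eef_rot: [-179.9, 0.0, -94.7]
contact_force: [-0.0, -0.4, 0.6]
gripper_width: 0.0292
gripper_force: 15.0
time_s: 27.55
tcp_pos: [0.6109, -0.1088, 0.0295]
eef_rot: [-180.0, 0.0, -94.8]
contact_force: [-0.3, 0.6, 0.7]
gripper_width: 0.0292
gripper_force: 15.0
```

View pics/w6.png

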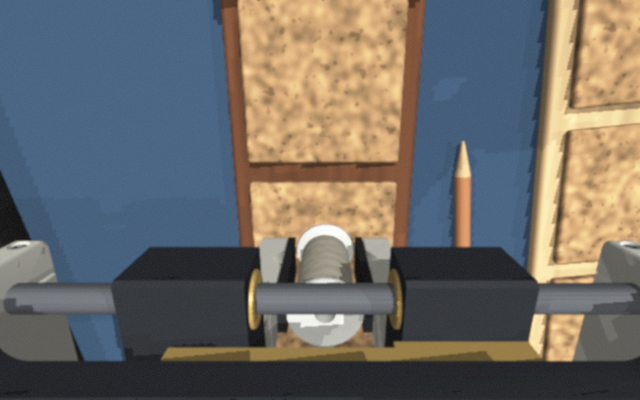

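w6 shows the spool upright at (325,270), centred across its bay. I'll release, then go to the box.

```bash
python3 -m handwheel '[{"grip":-1,"travel":[0,0,0.02],"spin":0},{"grip":-1,"travel":[0,0,0],"spin":0},{"grip":-1,"travel":[0,0,0],"spin":0},{"grip":-1,"travel":[0,0,0],"spin":0},{"grip":-1,"travel":[0,0,0],"spin":0},{"grip":-1,"travel":[0,0,-0.6],"spin":0},{"grip":-1,"travel":[0,0,-1],"spin":0},{"grip":-1,"travel":[0,0,-1],"spin":0}]'
python3 -m handwheel '[{"grip":-1,"travel":[0,0,-1],"spin":0},{"grip":-1,"travel":[0,0,-0.4],"spin":-0.95}]'
python3 -m handwheel '[{"grip":-1,"travel":[-0.863,0.943,0],"spin":0},{"grip":-1,"travel":[-0.863,0.943,0],"spin":0},{"grip":-1,"travel":[-0.863,0.943,0],"spin":0},{"grip":-1,"travel":[-0.863,0.943,0],"spin":0},{"grip":-1,"travel":[-0.863,0.943,0],"spin":0},{"grip":-1,"travel":[-0.863,0.943,0],"spin":0},{"grip":-1,"travel":[-0.863,0.943,0],"spin":0},{"grip":-1,"travel":[0,0,0],"spin":1}]'
python3 -m handwheel '[{"grip":-1,"travel":[0,0,0],"spin":0.4},{"grip":-1,"travel":[0,0,0],"spin":0}]'
python3 -c "
from h import *
cap('wrist','w7.png')"
```

```text
time_s: 28.6
tcp_pos: [0.611, -0.1089, 0.0955]
eef_rot: [-180.0, -0.0, -94.7]
contact_force: [0.1, 0.2, -1.6]
gripper_width: 0.0875
gripper_force: 0.0
time_s: 28.85
tcp_pos: [0.6118, -0.1088, 0.132]
eef_rot: [-179.8, 0.0, -89.9]
contact_force: [-0.4, -0.4, -0.5]
gripper_width: 0.0878
gripper_force: 0.0
time_s: 29.85
tcp_pos: [0.4448, 0.0432, 0.1302]
eef_rot: [-179.9, 0.1, -95.0]
contact_force: [0.4, 0.3, -0.9]
gripper_width: 0.0879
gripper_force: 0.0
time_s: 30.1
tcp_pos: [0.4461, 0.0422, 0.1293]
eef_rot: [-180.0, 0.0, -97.0]
contact_force: [-0.8, -0.6, 0.4]
gripper_width: 0.0875
gripper_force: 0.0
```

View pics/w7.png

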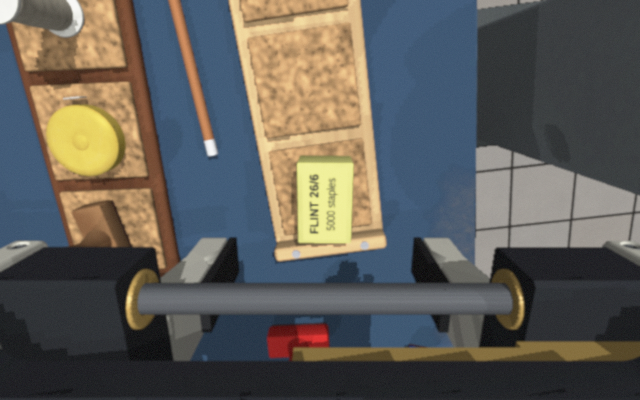

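w7 shows the box squared to the jaws and centred at (325,200).

```bash
python3 -m handwheel '[{"grip":-1,"travel":[0,0,1],"spin":0},{"grip":-1,"travel":[0,0,1],"spin":0},{"grip":-1,"travel":[0,0,1],"spin":0},{"grip":-1,"travel":[0,0,0.8],"spin":0},{"grip":-1,"travel":[0,0,0.33],"spin":0},{"grip":-1,"travel":[0,0,0],"spin":0},{"grip":0.7,"travel":[0,0,0],"spin":0},{"grip":0.7,"travel":[0,0,0],"spin":0}]' 15
python3 -m handwheel '[{"grip":0.7,"travel":[0,0,0],"spin":0},{"grip":0.7,"travel":[0,0,0],"spin":0},{"grip":0.7,"travel":[0,0,0],"spin":0},{"grip":0.7,"travel":[0,0,0],"spin":0},{"grip":0.7,"travel":[0,0,0],"spin":0}]'
```

```text
time_s: 31.15
tcp_pos: [0.4463, 0.0424, 0.0263]
eef_rot: [-179.9, 0.0, -97.0]
contact_force: [0.1, -0.6, 0.1]
gripper_width: 0.073
gripper_force: 0.0
time_s: 31.78
tcp_pos: [0.4458, 0.0422, 0.0256]
eef_rot: [-180.0, 0.0, -97.0]
contact_force: [-0.7, 0.7, 1.9]
gripper_width: 0.0399
gripper_force: 15.0
```

```bash
python3 -m handwheel '[{"grip":0.7,"travel":[0,0,-0.4],"spin":0},{"grip":0.7,"travel":[0,0,-1],"spin":0},{"grip":0.7,"travel":[0,0,-1],"spin":0},{"grip":0.7,"travel":[0,0,-1],"spin":0},{"grip":0.7,"travel":[0,0,-0.6],"spin":-0.7},{"grip":0.7,"travel":[0,0,0],"spin":-0.7},{"grip":0.7,"travel":[0,0,0],"spin":0}]'
python3 -m handwheel '[{"grip":0.7,"travel":[0.932,-0.63,0],"spin":0},{"grip":0.7,"travel":[0.932,-0.63,0],"spin":0},{"grip":0.7,"travel":[0.932,-0.63,0],"spin":0},{"grip":0.7,"travel":[0.932,-0.63,0],"spin":0},{"grip":0.7,"travel":[0.932,-0.63,0],"spin":0},{"grip":0.7,"travel":[0.932,-0.63,0],"spin":0},{"grip":0.7,"travel":[0.932,-0.63,0],"spin":0},{"grip":0.7,"travel":[0.932,-0.63,0],"spin":0}]'
python3 -m handwheel '[{"grip":0.7,"travel":[0.932,-0.63,0],"spin":0},{"grip":0.7,"travel":[0.932,-0.63,0],"spin":0},{"grip":0.7,"travel":[0,0,0],"spin":0.96},{"grip":0.7,"travel":[0,0,0],"spin":0},{"grip":0.7,"travel":[0,0,0],"spin":0}]'
```

```text
time_s: 32.65
tcp_pos: [0.4456, 0.0422, 0.1261]
eef_rot: [-180.0, 0.0, -90.0]
contact_force: [-1.1, 0.1, -1.3]
gripper_width: 0.04
gripper_force: 15.0
time_s: 33.65
tcp_pos: [0.5718, -0.145, 0.1252]
eef_rot: [179.9, 0.0, -90.1]
contact_force: [0.4, -0.4, -0.8]
gripper_width: 0.0398
gripper_force: 15.0
time_s: 34.28
tcp_pos: [0.6029, -0.1906, 0.1254]
eef_rot: [180.0, 0.0, -94.7]
contact_force: [-0.4, -0.3, -1.7]
gripper_width: 0.0397
gripper_force: 15.0
```

```bash
python3 -m handwheel '[{"grip":0.7,"travel":[0,0,1],"spin":0},{"grip":0.7,"travel":[0,0,1],"spin":0},{"grip":0.7,"travel":[0,0,1],"spin":0},{"grip":0.7,"travel":[0,0,0.6],"spin":0},{"grip":0.7,"travel":[0,0,0.3],"spin":0},{"grip":0.7,"travel":[0,0,0.05],"spin":0},{"grip":0.7,"travel":[0,0,0],"spin":0}]'
python3 -m handwheel '[{"grip":0.7,"travel":[0,0,0.03],"spin":0},{"grip":0.7,"travel":[0,0,0],"spin":0}]'
python3 -c "
from h import *
cap('wrist','w8.png')"
```

```text
time_s: 35.15
tcp_pos: [0.6038, -0.1908, 0.0275]
eef_rot: [-179.9, -0.0, -94.8]
contact_force: [1.1, 0.4, -1.4]
gripper_width: 0.0394
gripper_force: 15.0
time_s: 35.4
tcp_pos: [0.6035, -0.1908, 0.0265]
eef_rot: [-180.0, 0.0, -94.8]
contact_force: [-0.3, 0.6, -1.4]
gripper_width: 0.0398
gripper_force: 15.0
```

View pics/w8.png

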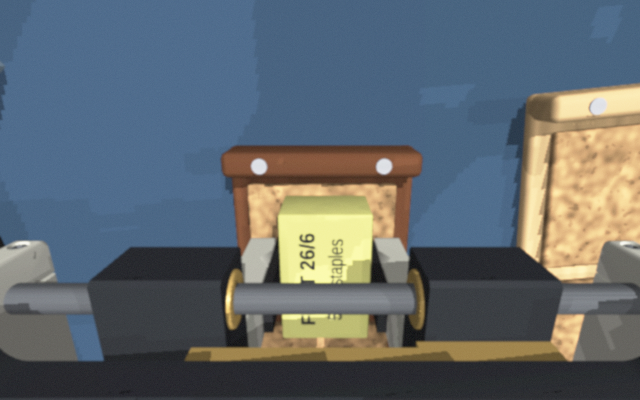

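w8 shows the box square in the right end bay, with its top at (325,265) just inside the cheek. I'll release, retreat and inspect.

```bash
python3 -m handwheel '[{"grip":0.7,"travel":[0,0,0.03],"spin":0},{"grip":-1,"travel":[0,0,0],"spin":0},{"grip":-1,"travel":[0,0,0],"spin":0},{"grip":-1,"travel":[0,0,0],"spin":0},{"grip":-1,"travel":[0,0,0],"spin":0},{"grip":-1,"travel":[0,0,-0.6],"spin":0},{"grip":-1,"travel":[0,0,-1],"spin":0},{"grip":-1,"travel":[0,0,-1],"spin":0}]'
python3 -m handwheel '[{"grip":-1,"travel":[0,0,-1],"spin":0},{"grip":-1,"travel":[0,0,-1],"spin":0},{"grip":-1,"travel":[0,0,-1],"spin":0},{"grip":-1,"travel":[-1,0.5,-1],"spin":0},{"grip":-1,"travel":[-1,0.5,-1],"spin":0},{"grip":-1,"travel":[-1,0.5,-1],"spin":0},{"grip":-1,"travel":[-1,0.5,-0.4],"spin":0},{"grip":-1,"travel":[0,0,0],"spin":0}]'
python3 - <<'E'
from m import *
st=telemetry.get_state();print(st['tcp_pos'],st['eef_rot']); a=cap('wrist','w9.png');cap('scene','s9.png')
for t,z in(('spool',.04),('stamp',.06),('small_box',.035),('measure',.025)):
    for c in('wrist','scene'):
        for d in models.find_in(c,t)[:3]: print(t,c,np.round(d['position'],1),round(d['p'],2),onz(c,d['position'],z,st).round(3))
E
```

```text
time_s: 36.45
tcp_pos: [0.6035, -0.1909, 0.092]
eef_rot: [-180.0, -0.0, -94.8]
contact_force: [0.7, -0.3, 0.2]
gripper_width: 0.0877
gripper_force: 0.0
time_s: 37.45
tcp_pos: [0.5619, -0.0857, 0.253]
eef_rot: [-179.8, 0.1, -94.7]
contact_force: [0.1, -0.7, -0.3]
gripper_width: 0.0872
gripper_force: 0.0
[ 0.56186294 -0.08572543  0.25296936] [-1.79785382e+02  5.13056282e-02 -9.46816173e+01]
spool scene [388.1 200.9] 0.71 [ 0.612 -0.107  0.04 ]
spool scene [390.  282.8] 0.6 [ 0.423 -0.219  0.04 ]
stamp wrist [278.9 268.9] 0.72 [0.622 0.022 0.06 ]
stamp wrist [394.7 342.4] 0.61 [0.496 0.131 0.06 ]
stamp scene [329.5 173.8] 0.8 [0.594 0.025 0.06 ]
stamp scene [240.6 185.9] 0.72 [0.446 0.139 0.06 ]
stamp scene [184.  198.8] 0.71 [0.348 0.192 0.06 ]
small_box wrist [276.8  66.7] 0.96 [ 0.601 -0.189  0.035]
small_box scene [425.8 222.2] 0.94 [ 0.604 -0.194  0.035]
measure wrist [284.6 220.7] 0.78 [ 0.614 -0.021  0.025]
measure scene [352.4 194.7] 0.65 [ 0.603 -0.029  0.025]
```

View pics/w9.png

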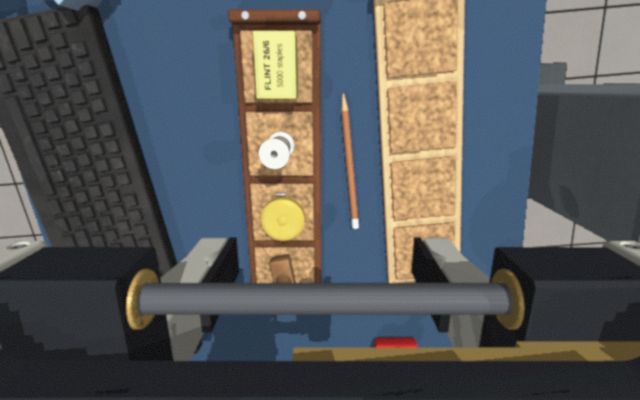

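View pics/s9.png

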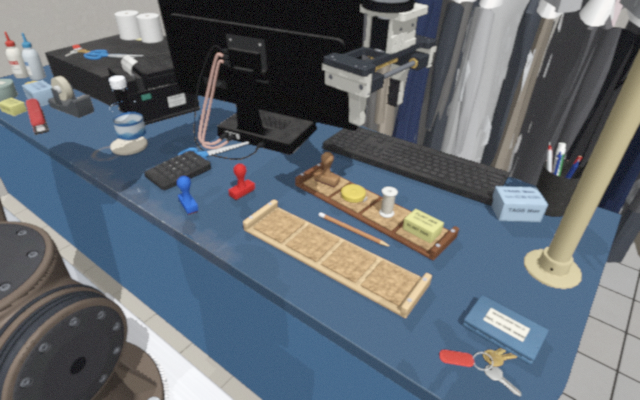

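Both pictures show all four things upright and centred in their mirrored bays: stamp, measure, spool, box from the left. In the scene view that is (328,168), (353,194), (388,202) and (425,228). The light board is empty and the arm is clear.

```bash
python3 -c "
from plant import close_job
print(close_job())"
```

```text
the job is handed in; nothing more can be done
None
```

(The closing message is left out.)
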